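# Find the binding pump head and switch its station off with a stylus

## Robot

A 6-joint arm with a two-finger parallel gripper is mounted at the origin on the work surface. World frame = base frame: x ahead of the robot, y to its left, z up, the work surface at z = 0. Lengths are in m, angles in degrees, forces in N, time in s.
With the tool pointing down it reaches from about 0.35 to 1 m from the base axis. Payload 7.1 kg.
Tool frame: the origin (TCP) lies midway between the tips of the shut fingers; the grasp point (between the pads) lies bot.grasp_offset behind it (bot.grasp_offset is the distance from the TCP to the grasp point, in m); z points along the fingers, y is the line along which they close (so a half turn about z gives the same grasp; the last joint's range is limited). The gripper opens to 85 mm and grips with 20 to 120 N. Pads are 22 mm wide; open, the fingers measure 114 mm over their backs; the gripper's body (76 mm by 85 mm) begins 54 mm behind the grasp point. The pads swing forward as they close: fully open they stand 13 mm farther back than shut.
Start: joints at [-70.76, 24.242, 93.386, -0, 62.372, -1.089], TCP at [0.217, -0.586, 0.231] pointing down, gripper open.
Joint ranges: [-172.04, 172.04], [-51.8, 120.97], [4.93, 147.93], [-75.15, 255.16], [6.16, 154.13], [-145.62, 145.62]. Speed limits (degrees/s): [136.94, 136.94, 172.46, 180, 180, 180].

## Interface

Orientations are given as a 3x3 rotation matrix whose columns are the frame's x, y, z axes.
In Python, from station import bot, imaging gives the robot as it stands.
- The arm moves only by the shell command python3 -m inch 'ROWS' [FORCE]. ROWS is JSON, a list of rows, each a list of 7 numbers: the shift along the tool's x, y, z in m, then the turn, a rotation vector about the tool's x, y, z in degrees, then the opening, from 0 (shut) to 1 (fully open). In form: [[dx, dy, dz, wx, wy, wz, grip], ...]. A call has exactly 8 rows; each row is the pose to reach, as a shift and turn from the pose commanded when the call began, along the tool's axes at that moment; what a row does not reach only later rows make up. A row lasts 1/8 s, in which the tool goes at most 62.5 mm and 10.7 degrees, less where a joint would pass 70% of its speed; a pose out of reach is approached as far as the arm can. A call with a gripper value outside its range is refused whole. The fingers move at their own pace and stop on an object; FORCE is the grip in N (left out, the last holds). Time passes only in rows, so rows that repeat a pose let the fingers close, or fill a call up. It gives the time, the measured TCP pose, the force and the opening at its end, in the units of the state.
- bot.sense(): the state, without advancing time (a new reading comes with each control period).
- imaging.read_camera(name): name is "side" or "top"; returns (picture, depth): 384x512x3 uint8, red, green, blue; 384x512 float32, m along the optical axis (not along the pixel's ray), 0 where there is no reading.
- imaging.calibration(name): a dict with "intrinsics" (3x3 intrinsics, pixels), "origin" and "attitude" of the camera in the world. Camera axes: x right, y up, looking along -z (the intrinsics and any distortion apply to the point x, -y, -z); pixel columns grow to the right and rows downward; lengths in m; the calibration is good to about 2 mm. A picture is of the moment at which its call begins. calibration takes no time and is no camera call.
- bot.sign_off(): hands the job in, once; it reports no verdict.
The state is a dict: "t": time; "q": joint angles; "qvel": joint speeds; "joint_torque": joint torques, N m; "tool_pos": TCP position; "eef_rot": TCP orientation; "wrist_force": force on the tool from outside, world axes, zero at the start; "moment": the same for the moment, N m; "width": finger opening in m.
Only numpy, scipy, OpenCV 4.12 (cv2) and the standard library are available. Lean on these libraries where they do the work, as an engineer would, in place of code of your own. Each camera call takes 0.05 s, during which the arm holds its last target. There are 200 camera calls.

## Task

Before the run-in starts, use the stylus from the stand to turn each of the three pump heads gently, by pushing a roller at least an eighth of a turn round; one of them binds after a few degrees: do not force it. Once all three have been tried, flip the rocker switch of the binding head's station fully to off (near end down) with the stylus, leave the other station switches on and the main switch off, and put the stylus back upright in its stand. Keep the gripper itself off the unit and do not disturb the other things on the bench.

Things in the scene. Friction and masses are not known exactly. Their poses are not given: they have to be found in the camera images.
- unit: Run-in unit, fixed: grey housing 200 (x) x 360 (y) x 70 mm high. Origin: centre of its underside; -x is the near (switch) side, +y the left end. On its deck stand three pump heads, axles at x = +35 mm and y = +108 (station 1, left), 0 (station 2), -108 mm (station 3, right). The rockers of stations 1, 2, 3 are sw1, sw2, sw3, in that order left to right, then the main switch.
- head_a: Pump head, no cover, on one of the stations (varies); heads b and c are alike. Grey base 86 x 90 x 8 mm; half-round wall round its far half (inner radius 37, top 34 mm), open to the near side. Origin: on the axle, base underside; axes as the unit's. Any head may be the binding one: a free rotor turns under 1 N at a roller and stays put; the binding one stops dead about 11 degrees either way.
- head_b: Pump head like head_a. Each has a rotor on an upright axle: disc of radius 33 mm, 10 to 14 mm above the origin; on it three white rollers, 16 mm in diameter, 14 to 34 mm high, 120 degrees apart on a circle of radius 24 mm; hub of radius 10 mm; over the rollers a plate of three arms, 13 mm wide, to radius 32 mm, top at 38 mm. Between the arms it is open from above.
- head_c: Pump head like head_a and head_b. On each rotor one arm bears a dark 10 mm square index tab (top 43 mm above the origin) over its roller.
- rotor_a (a joint): Angle of head_a's rotor (rad), positive anticlockwise from above. At 0 the roller with the index tab points straight to the near side (-x of the unit); rotors start within 0.04 rad of 0.
- rotor_b (a joint): Angle of head_b's rotor (rad), positive anticlockwise from above. At 0 the roller with the index tab points straight to the near side (-x of the unit); rotors start within 0.04 rad of 0.
- rotor_c (a joint): Angle of head_c's rotor (rad), positive anticlockwise from above. At 0 the roller with the index tab points straight to the near side (-x of the unit); rotors start within 0.04 rad of 0.
- sw1 (a joint): Station 1's white rocker, 26 (x) x 15 mm. Tilt in rad: +0.2 = on (far end down), -0.2 = off (near end down); stiff (about 3 N on an end), stays where left: press it fully down. The three are 30 mm apart, with upright guard ribs 3 mm thick, 14 mm above the deck, between them.
- sw1_near (a point): Point on the top face of the near half of rocker sw1, 9 mm from its pivot and about 13 mm above the deck while on: pressing it straight down about 4 mm switches it off.
- sw2 (a joint): Station 2's white rocker, 26 (x) x 15 mm. Tilt in rad: +0.2 = on (far end down), -0.2 = off (near end down); stiff (about 3 N on an end), stays where left: press it fully down. The three are 30 mm apart, with upright guard ribs 3 mm thick, 14 mm above the deck, between them.
- sw2_near (a point): Point on the top face of the near half of rocker sw2, 9 mm from its pivot and about 13 mm above the deck while on: pressing it straight down about 4 mm switches it off.
- sw3 (a joint): Station 3's white rocker, 26 (x) x 15 mm. Tilt in rad: +0.2 = on (far end down), -0.2 = off (near end down); stiff (about 3 N on an end), stays where left: press it fully down. The three are 30 mm apart, with upright guard ribs 3 mm thick, 14 mm above the deck, between them.
- sw3_near (a point): Point on the top face of the near half of rocker sw3, 9 mm from its pivot and about 13 mm above the deck while on: pressing it straight down about 4 mm switches it off.
- main (a joint): Main rocker, at the right end of the row, 37 mm from sw3 and wider: 26 (x) x 24 mm. Same tilt values as the others; it is off (-0.2) and stays off.
- stand: Stylus stand, fixed: dark steel block 64 x 64 x 68 mm high with a 17 mm upright through hole in the middle, chamfered at its mouth. Origin: centre of its underside.
- stylus_grip (a point): Middle of the stylus's handle, on its axis, 110 mm above the tip; z runs from tip to handle, x and y are square to the handle's flats. Grey plastic, 150 mm long, about 60 g: rod 7 mm in diameter and 62 mm long, collar 30 mm in diameter and 8 mm thick, square handle 16 x 16 x 80 mm. It hangs upright in the stand by its collar, tip 6 mm above the bench.
- stylus_tip (a point): Lower end of the stylus's rod, on its axis.
- oil: Bystander: oil bottle 44 mm in diameter, 110 mm high. Origin: centre of its underside.
- cover: Bystander: clear cover of a pump head, 80 x 86 x 22 mm, lying flat. Origin: centre of its underside.
- mug: Bystander: white mug, 80 mm in diameter, 92 mm high. Origin: centre of its underside.
- jar: Bystander: jar 60 mm in diameter, 60 mm high. Origin: centre of its underside.
- screwdriver_grip (a point): Bystander: screwdriver 170 mm long lying flat; this point is on its handle.
- stylus: The whole stylus. Origin: at its tip.
Mind the look-alikes: they are no part of the job. What is shaped like the stand but green is not meant.

How it is judged:
By the outcome, as a careful person would: the job done as asked, in the order asked, and still so for the second after the job is handed in, with the robot touching nothing.
It also fails if it takes over 50 s, if anything falls off the work surface, if the arm or the gripper's body presses on something with over 40 N, if the wrist force passes 120 N, or if a joint passes its speed limit or range.

## Working session

There is one attempt and no reset: what is moved stays moved. The work goes in short steps, Python scripts to look and compute and a shell command to move; the robot and the scene stay as the last step left them, time stands still between calls to the robot, and variables do not carry over. Pictures are saved under pics/ and viewed, on a budget of 10 in all, crops included, one or two more only if the job needs it, and the job is handed in when it is done.

```bash
ls; mkdir -p pics; python3 - <<'E'
from station import bot, imaging
import cv2
for n in("top","side"):
    p,d=imaging.read_camera(n); cv2.imwrite(f"pics/{n}0.png",p[:,:,::-1]); 
    import numpy as np; np.save(f"pics/{n}0.npy",d)
    print(imaging.calibration(n))
s=bot.sense(); print(s, bot.grasp_offset)
E
```

```text
pics
{'intrinsics': array([[380.4068753 ,   0.        , 256.89801395],
       [  0.        , 380.4068753 , 187.25341996],
       [  0.        ,   0.        ,   1.        ]]), 'origin': array([ 0.39637617, -0.00614848,  1.02242676]), 'attitude': array([[-0.01864524,  0.98993944, -0.14025784],
       [-0.99981636, -0.01783935,  0.00700094],
       [ 0.0044284 ,  0.14036261,  0.99009026]])}
{'intrinsics': array([[360.52183649,   0.        , 255.49821994],
       [  0.        , 360.52183649, 193.86714757],
       [  0.        ,   0.        ,   1.        ]]), 'origin': array([0.19102027, 0.75904334, 0.90692427]), 'attitude': array([[-0.92696972,  0.25791632, -0.27240835],
       [-0.37491374, -0.66194108,  0.64905601],
       [-0.01291614,  0.7037849 ,  0.71029571]])}
{'t': 0.1, 'q': array([-7.07596925e+01,  2.42796806e+01,  9.34263816e+01, -1.57665193e-03,
        6.23716336e+01, -1.08910767e+00]), 'qvel': array([ 0.07326975, -0.05654862, -0.06975133, -0.02372851, -0.01097892,
        0.0113469 ]), 'joint_torque': array([-1.98136636e-04, -5.58425903e+01, -2.82444978e+01,  1.62021871e-05,
        2.99216765e-03,  1.41907947e-05]), 'tool_pos': array([ 0.21698901, -0.58560929,  0.23063208]), 'eef_rot': array([[ 9.37706259e-01,  3.47428772e-01, -4.69877898e-04],
       [ 3.47429090e-01, -9.37705395e-01,  1.27227126e-03],
       [ 1.41660300e-06, -1.35626598e-03, -9.99999080e-01]]), 'wrist_force': array([-0.19338552,  0.78267078, -0.36327288]), 'moment': array([ 0.02408944, -0.02425746,  0.04180733]), 'width': 0.08559187460169618} 0.0187
```

View pics/top0.png

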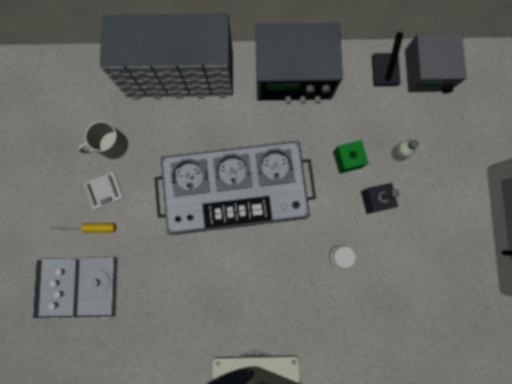

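View pics/side0.png

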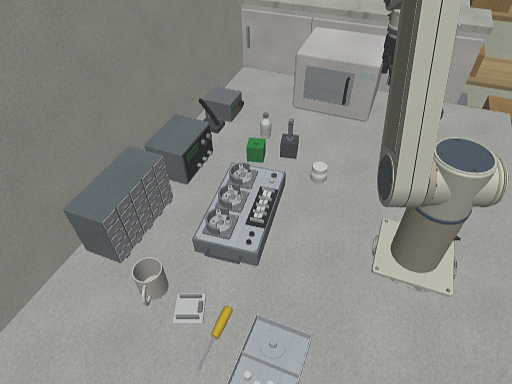

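Top view: the unit is at about (235,187), seen slightly rotated. Candidates for the stand are the dark block with the stylus at (380,197), the green look-alike at (351,156), and the dark phone-like or box items at (387,68) and (436,62). I choose the dark one at (380,197), which holds the grey upright handle; the side view shows it at (290,140). Next I measure and check it in a close crop.

```bash
cat > h.py <<'E'
import numpy as np, cv2
from station import bot, imaging
def cam(n): 
    c=imaging.calibration(n); return c["intrinsics"],np.array(c["origin"]),np.array(c["attitude"])
def cloud(n,d):
    K,o,R=cam(n); v,u=np.mgrid[:d.shape[0],:d.shape[1]]
    P=np.stack([(u-K[0,2])/K[0,0]*d,-(v-K[1,2])/K[1,1]*d,-d],-1)
    return P@R.T+o
def ray(n,u,v,z):
    K,o,R=cam(n); r=R@np.array([(u-K[0,2])/K[0,0],-(v-K[1,2])/K[1,1],-1]); return o+r*(z-o[2])/r[2]
def proj(n,p):
    K,o,R=cam(n); c=R.T@(np.asarray(p)-o); return K[0,0]*c[0]/-c[2]+K[0,2], K[1,2]+K[1,1]*c[1]/c[2]
E
python3 - <<'E'
from h import *
for n,uw in(("top",((150,135,325,240),(335,135,425,215))),("side",((185,155,295,270),(240,105,310,165)))):
    d=np.load(f"pics/{n}0.npy"); P=cloud(n,d)
    print(n,"bench z",np.median(P[...,2][d>0]))
    (a,b,c,e)=uw[0]; Q=P[b:e,a:c].reshape(-1,3)
    m=Q[(abs(Q[:,2]-.07)<.004)]; print("unit",len(m),cv2.minAreaRect((m[:,:2]*1000).astype(np.float32)),np.median(m[:,2]))
    (a,b,c,e)=uw[1]; Q=P[b:e,a:c].reshape(-1,3)
    m=Q[abs(Q[:,2]-.068)<.004]
    img=cv2.imread(f"pics/{n}0.png")[b:e,a:c].reshape(-1,3).astype(int)
    g=img[:,1]-img[:,2]>50
    k=abs(Q[:,2]-.068)<.004
    print("green",Q[k&g].mean(0)); m=Q[k&~g]; m=m[m[:,1]<-.25]
    print("stand",len(m),cv2.minAreaRect((m[:,:2]*1000).astype(np.float32)))
    m=Q[Q[:,2]>.09]; print("tall",len(m),[ (np.round(m[i],3)) for i in range(0,len(m),max(1,len(m)//25))])
t=cv2.imread("pics/top0.png"); s=cv2.imread("pics/side0.png")
A=cv2.resize(t[170:225,350:410],(400,366),interpolation=cv2.INTER_CUBIC)
B=cv2.resize(s[110:165,270:330],(400,366),interpolation=cv2.INTER_CUBIC)
cv2.imwrite("pics/crop1.png",np.hstack([A,B]))
E
```

```text
top bench z 0.0008625648362683425
unit 6277 ((534.6146240234375, 46.04473876953125), (199.84664916992188, 359.5147399902344), 5.8295207023620605) 0.07097008016563344
green [ 0.61200566 -0.25978089  0.06807793]
stand 543 ((571.6564331054688, -355.36322021484375), (190.6772003173828, 153.00143432617188), 14.311997413635254)
tall 229 [array([ 0.396, -0.006,  1.022]), array([ 0.633, -0.404,  0.113]), array([ 0.631, -0.407,  0.112]), array([ 0.629, -0.402,  0.111]), array([ 0.626, -0.397,  0.11 ]), array([ 0.627, -0.391,  0.1  ]), array([ 0.623, -0.408,  0.113]), array([ 0.621, -0.407,  0.11 ]), array([ 0.619, -0.404,  0.109]), array([ 0.618, -0.401,  0.092]), array([ 0.396, -0.006,  1.022]), array([ 0.509, -0.333,  0.156]), array([ 0.507, -0.321,  0.143]), array([ 0.396, -0.006,  1.022]), array([ 0.502, -0.327,  0.157]), array([ 0.504, -0.32 ,  0.13 ]), array([ 0.5  , -0.332,  0.156]), array([ 0.501, -0.321,  0.135]), array([ 0.498, -0.334,  0.156]), array([ 0.498, -0.321,  0.14 ]), array([ 0.495, -0.336,  0.157]), array([ 0.496, -0.323,  0.135]), array([ 0.396, -0.006,  1.022]), array([
[... 593 characters left out ...]
628, -0.394,  0.099]), array([ 0.618, -0.404,  0.091]), array([ 0.501, -0.33 ,  0.159]), array([0.191, 0.759, 0.907]), array([ 0.503, -0.325,  0.149]), array([ 0.499, -0.324,  0.146]), array([ 0.51 , -0.325,  0.134]), array([ 0.507, -0.327,  0.129]), array([ 0.502, -0.325,  0.127]), array([ 0.498, -0.326,  0.123]), array([ 0.494, -0.328,  0.118]), array([0.191, 0.759, 0.907]), array([0.191, 0.759, 0.907]), array([ 0.508, -0.324,  0.1  ]), array([ 0.507, -0.323,  0.096]), array([ 0.495, -0.324,  0.093]), array([0.191, 0.759, 0.907]), array([0.191, 0.759, 0.907]), array([ 0.597, -0.102,  0.104]), array([ 0.59 , -0.095,  0.107]), array([ 0.599, -0.081,  0.111]), array([ 0.582, -0.095,  0.105])]
```

View pics/crop1.png

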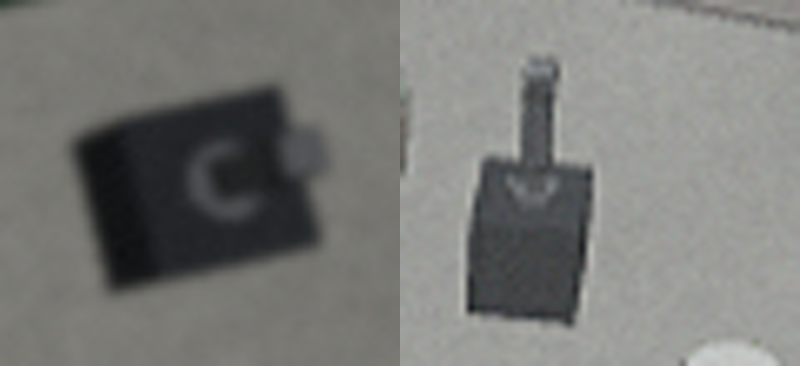

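The crop confirms a dark block with the grey square-handled stylus upright in it (top-view pixel ~(395,192) for the handle top, collar at ~(384,197)). Now I fit the stand and handle exactly.

```bash
cat >> h.py <<'E'
from scipy.spatial.transform import Rotation as Ro
def fit(n,d,zlo,zhi,c,r):
    P=cloud(n,d)[d>0]; m=P[(P[:,2]>zlo)&(P[:,2]<zhi)&(np.hypot(P[:,0]-c[0],P[:,1]-c[1])<r)]
    return len(m),np.round(m.mean(0),4),cv2.minAreaRect((m[:,:2]*1000).astype(np.float32)),m
def to(p,yaw=None):   # shift in tool axes from sensed pose to TCP target p; yaw = deg of tool x axis, tool z down
    s=bot.sense(); R=s["eef_rot"]; out=R.T@(np.asarray(p)-s["tool_pos"])
    w=np.zeros(3)
    if yaw is not None:
        c,t=np.cos(np.radians(yaw)),np.sin(np.radians(yaw)); T=np.array([[c,t,0],[t,-c,0],[0,0,-1.]])
        w=np.degrees(Ro.from_matrix(R.T@T).as_rotvec())
    return np.round(out,4),np.round(w,2)
U0=np.array([.5346,.0460]); UA=np.radians(5.83)
def unit(x,y): return U0+np.array([[np.cos(UA),-np.sin(UA)],[np.sin(UA),np.cos(UA)]])@np.array([x,y])
E
python3 - <<'E'
from h import *
for n in("top","side"):
    d=np.load(f"pics/{n}0.npy")
    print(n,"stand",fit(n,d,.062,.073,(.5,-.328),.055)[:3])
    print("handle top",fit(n,d,.1535,.163,(.5,-.329),.025)[:3])
    k,_,_,m=fit(n,d,.085,.15,(.5,-.329),.03); print("handle sides",k,m.min(0),m.max(0))
    P=fit(n,d,-.01,.01,(.5,-.2),.08)[1]; print("bench",P)
s=bot.sense();print(np.degrees(np.arctan2(s["eef_rot"][1,0],s["eef_rot"][0,0])))
d=np.load("pics/top0.npy")
# tabs: dark points at z~.113 near each head's near roller
P=cloud("top",d)
for y in(.108,0,-.108):
    c=unit(.035,y); k,mm,_,m=fit("top",d,.110,.118,c,.04); print("head",c,k,mm, unit(.035-.024,y))
E
```

```text
top stand (498, array([ 0.4994, -0.3256,  0.0683]), ((500.6466369628906, -328.9957580566406), (63.879425048828125, 65.21292877197266), 10.675006866455078))
handle top (48, array([ 0.5005, -0.3287,  0.1562]), ((500.87725830078125, -329.1412658691406), (15.778388977050781, 16.01289176940918), 7.864534378051758))
handle sides 73 [ 0.49193366 -0.33891817  0.0853184 ] [ 0.50714814 -0.31955275  0.14886106]
bench [ 4.982e-01 -2.095e-01  4.000e-04]
side stand (148, array([ 0.5001, -0.3226,  0.0694]), ((502.5821533203125, -330.49725341796875), (63.603050231933594, 69.73299407958984), 10.975558280944824))
handle top (14, array([ 0.503 , -0.3274,  0.1582]), ((502.8092346191406, -328.612548828125), (11.272370338439941, 17.881561279296875), 18.563447952270508))
handle sides 69 [ 0.49429748 -0.3382778   0.08563577] [ 0.50990134 -0.31869702  0.14862533]
bench [ 0.4842 -0.2236  0.0023]
20.330147167392322
head [0.55844863 0.15699659] 74 [0.5529 0.1552 0.1126] [0.53457277 0.15455874]
head [0.56941897 0.0495552 ] 83 [0.5652 0.0499 0.1125] [0.5455431  0.04711735]
head [ 0.58038931 -0.05788619] 78 [ 0.5746 -0.0597  0.1129] [ 0.55651344 -0.06032404]
```

```bash
python3 -c "
from h import *
print(to([.5013,-.329,.2306],10.5))"
```

```text
(array([ 3.558e-01, -1.418e-01,  2.000e-04]), array([-0.08,  0.01,  9.83]))
```

```bash
python3 -m inch '[[0.04,-0.016,0,0,0,1,1],[0.09,-0.036,0,0,0,3,1],[0.145,-0.058,0,0,0,5,1],[0.2,-0.08,0,0,0,7,1],[0.255,-0.102,0,0,0,8.5,1],[0.305,-0.122,0,0,0,9.8,1],[0.345,-0.138,0,0,0,9.8,1],[0.356,-0.142,0,0,0,9.8,1]]'; python3 -c "
from h import *
print(to([.5013,-.329,.1],10.5))"
```

```text
t: 1.1
tool_pos: [0.5031, -0.3273, 0.231]
eef_rot: [[0.983, 0.186, -0.0], [0.186, -0.983, 0.0], [-0.0, -0.001, -1.0]]
wrist_force: [0.7, -0.5, -0.1]
width: 0.0856
(array([-0.002 ,  0.0014,  0.131 ]), array([-0.03,  0.02,  0.2 ]))
```

```bash
python3 -m inch '[[0,0,0.04,0,0,0,1],[0,0,0.085,0,0,0,1],[0,0,0.12,0,0,0,1],[0,0,0.131,0,0,0,1],[0,0,0.131,0,0,0,1],[0,0,0.131,0,0,0,0],[0,0,0.131,0,0,0,0],[0,0,0.131,0,0,0,0]]' 50; python3 -m inch '[[0,0,0,0,0,0,0],[0,0,0,0,0,0,0],[0,0,0,0,0,0,0],[0,0,0,0,0,0,0],[0,0,-0.01,0,0,0,0],[0,0,-0.03,0,0,0,0],[0,0,-0.06,0,0,0,0],[0,0,-0.09,0,0,0,0]]'; python3 -c "
from h import *
import cv2
print(bot.sense()['tool_pos'])
for n in('top','side'):
    p,d=imaging.read_camera(n); np.save(f'pics/{n}1.npy',d); cv2.imwrite(f'pics/{n}1.png',p[:,:,::-1])
s=cv2.imread('pics/side1.png');cv2.imwrite('pics/c2.png',cv2.resize(s[40:190,220:380],(640,600),interpolation=cv2.INTER_CUBIC))"
```

```text
t: 2.1
tool_pos: [0.5021, -0.3295, 0.1013]
eef_rot: [[0.983, 0.183, 0.001], [0.183, -0.983, -0.001], [0.001, 0.001, -1.0]]
wrist_force: [0.4, 0.2, -0.1]
width: 0.0318
t: 3.1
tool_pos: [0.5017, -0.3293, 0.1924]
eef_rot: [[0.983, 0.183, 0.001], [0.183, -0.983, -0.0], [0.001, 0.001, -1.0]]
wrist_force: [0.3, -0.1, 0.0]
width: 0.0153
[ 0.50173286 -0.3293071   0.19239185]
```

View pics/c2.png

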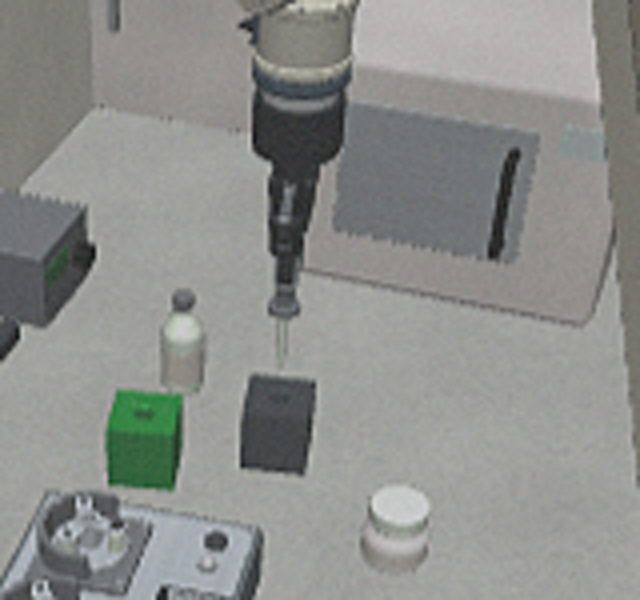

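Stylus is held upright, tip just above the dark stand at about (290,130) in the full side image. I plan the tip waypoints next, starting with station 3.

```bash
cat >> h.py <<'E'
H=.0945  # TCP height above tip
def tip(x,y,z): return to([*unit(x,y),z+H])[0]
def arc(ys,th,z=.093,r=.024): 
    t=np.radians(th); return tip(.035+r*np.cos(t),ys+r*np.sin(t),z)
E
python3 - <<'E'
from h import *
s=bot.sense(); print(proj("side",s["tool_pos"]-[0,0,H]),proj("top",s["tool_pos"]-[0,0,H]))
print("above",arc(-.108,120,.140),"down",arc(-.108,120))
# arc deltas in tool axes from entry, same for all heads
a=arc(0,120)
for th in range(125,211,5): print(th,arc(0,th)-a)
E
```

```text
(np.float64(289.59006451297654), np.float64(131.9636034813172)) (np.float64(387.0936137323863), np.float64(194.35561059496652))
above [ 0.1152 -0.2756 -0.0403] down [ 0.1149 -0.2759  0.0067]
125 [-0.0019  0.001   0.    ]
130 [-0.0036  0.0021  0.    ]
135 [-0.0053  0.0034  0.    ]
140 [-0.0068  0.0048  0.    ]
145 [-0.0082  0.0064  0.    ]
150 [-0.0095  0.008   0.    ]
155 [-0.0106  0.0098  0.    ]
160 [-0.0116  0.0117  0.    ]
165 [-0.0123  0.0136  0.    ]
170 [-0.013   0.0156  0.    ]
175 [-0.0134  0.0177  0.    ]
180 [-0.0137  0.0197  0.    ]
185 [-0.0137  0.0218  0.    ]
190 [-0.0136  0.0239  0.    ]
195 [-0.0134  0.026   0.    ]
200 [-0.0129  0.028   0.    ]
205 [-0.0123  0.03    0.0001]
210 [-0.0114  0.032   0.0001]
```

```bash
python3 -c "
from h import *
print(bot.sense()['tool_pos'])"
python3 -m inch '[[0.005,-0.01,-0.03,0,0,0,0],[0.02,-0.045,-0.042,0,0,0,0],[0.04,-0.095,-0.042,0,0,0,0],[0.061,-0.145,-0.042,0,0,0,0],[0.082,-0.195,-0.042,0,0,0,0],[0.1,-0.24,-0.042,0,0,0,0],[0.112,-0.268,-0.042,0,0,0,0],[0.115,-0.2756,-0.042,0,0,0,0]]'
python3 - <<'E'
from h import *
print(bot.sense()['qvel'].round(1)); print("down",arc(-.108,120))
E
```

```text
[ 0.5037019  -0.33061429  0.19503752]
t: 4.2
tool_pos: [0.5643, -0.0356, 0.2322]
eef_rot: [[0.983, 0.185, -0.0], [0.185, -0.983, 0.0], [-0.0, -0.0, -1.0]]
wrist_force: [0.2, -0.7, 0.1]
width: 0.0151
[ 4.5  0.6 -0.9 -0.7  0.3  5.5]
down [0.0015 0.0032 0.0447]
```

```bash

python3 -m inch '[[0,0,0.002,0,0,0,0],[0,0,0.01,0,0,0,0],[0,0,0.022,0,0,0,0],[0,0,0.034,0,0,0,0],[0,0,0.042,0,0,0,0],[0,0,0.0445,0,0,0,0],[0,0,0.0445,0,0,0,0],[0,0,0.0445,0,0,0,0]]'
python3 - <<'E'
from h import *
s=bot.sense(); print(s['qvel'].round(2)); print("corr",arc(-.108,120), "136",arc(-.108,140),"160",arc(-.108,160))
p,d=imaging.read_camera("top"); cv2.imwrite("pics/t2.png",cv2.resize(p[130:240,150:320,::-1],(800,518),interpolation=cv2.INTER_CUBIC))
E
```

```text
t: 5.2
tool_pos: [0.5646, -0.0372, 0.1882]
eef_rot: [[0.983, 0.183, 0.001], [0.183, -0.983, -0.0], [0.001, 0.0, -1.0]]
wrist_force: [0.9, -0.6, -0.7]
width: 0.0154
[-0.02 -0.04  0.11 -0.02  0.01  0.07]
corr [0.0014 0.0015 0.0007] 136 [-0.0054  0.0063  0.0007] 160 [-0.0101  0.0132  0.0007]
```

View pics/t2.png

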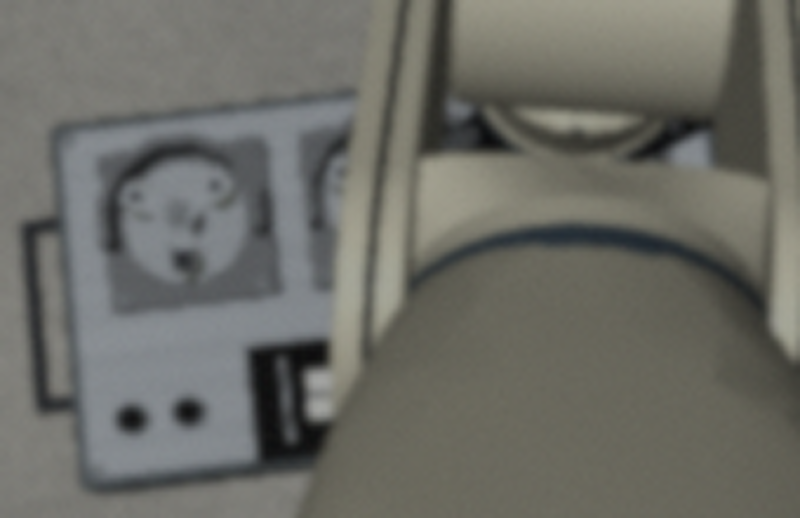

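The top view is blocked by the arm over station 3. Only head 1, with its tab at (185,262) in the crop, is visible. The force is near zero, so the stylus is in the gap. Now I probe gently.

```bash

python3 -m inch '[[-0.001,0.0025,0,0,0,0,0],[-0.003,0.004,0,0,0,0,0],[-0.0054,0.0063,0,0,0,0,0],[-0.007,0.008,0,0,0,0,0],[-0.0081,0.0095,0,0,0,0,0],[-0.009,0.011,0,0,0,0,0],[-0.0096,0.0121,0,0,0,0,0],[-0.0096,0.0121,0,0,0,0,0]]'
python3 - <<'E'
from h import *
s=bot.sense(); print(s['wrist_force'],s['moment'])
for t in(160,165,170,175,180,190,200,205): print(t,arc(-.108,t))
p,d=imaging.read_camera("side"); cv2.imwrite("pics/s2.png",cv2.resize(p[150:270,185:305,::-1],(600,600),interpolation=cv2.INTER_CUBIC))
E
```

```text
t: 6.25
tool_pos: [0.5571, -0.051, 0.1878]
eef_rot: [[0.983, 0.183, -0.0], [0.183, -0.983, -0.0], [-0.0, 0.0, -1.0]]
wrist_force: [-0.8, -0.9, -0.4]
width: 0.0154
[-0.83456628 -0.88763751 -0.35838565] [0.0749213  0.0140657  0.02168476]
160 [-0.0002  0.001   0.0003]
165 [-0.001   0.0029  0.0003]
170 [-0.0016  0.0049  0.0003]
175 [-0.002   0.007   0.0003]
180 [-0.0023  0.0091  0.0003]
190 [-0.0023  0.0132  0.0003]
200 [-0.0015  0.0174  0.0003]
205 [-0.0009  0.0194  0.0003]
```

View pics/s2.png

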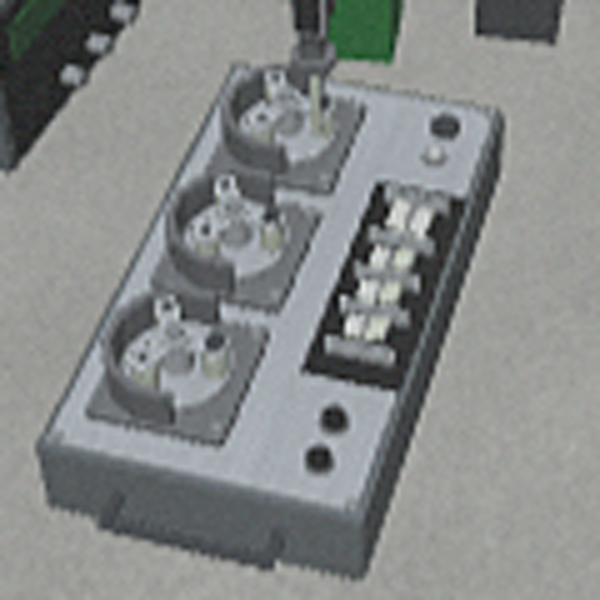

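Side view: the stylus rod is at about (318,110) in head 3's near gap, beside the tab roller. The tabs of heads 2 and 1 are at (270,215) and (215,342). Forces are within noise so far.

```bash

python3 -m inch '[[-0.0001,0.0004,0,0,0,0,0],[-0.0003,0.0009,0,0,0,0,0],[-0.0005,0.0014,0,0,0,0,0],[-0.0007,0.002,0,0,0,0,0],[-0.0007,0.002,0,0,0,0,0],[-0.0007,0.002,0,0,0,0,0],[-0.0007,0.002,0,0,0,0,0],[-0.0007,0.002,0,0,0,0,0]]'
python3 -m inch '[[-0.0001,0.0003,0,0,0,0,0],[-0.0002,0.0006,0,0,0,0,0],[-0.0003,0.0009,0,0,0,0,0],[-0.0004,0.0012,0,0,0,0,0],[-0.0004,0.0012,0,0,0,0,0],[-0.0004,0.0012,0,0,0,0,0],[-0.0004,0.0012,0,0,0,0,0],[-0.0004,0.0012,0,0,0,0,0]]'
python3 - <<'E'
from h import *
s=bot.sense(); print(s['wrist_force'],s['moment'])
for t in(165,167,170,175,180,190,200,205): print(t,arc(-.108,t))
E
```

```text
t: 7.3
tool_pos: [0.5568, -0.053, 0.1878]
eef_rot: [[0.983, 0.183, -0.0], [0.183, -0.983, -0.0], [-0.0, 0.0, -1.0]]
wrist_force: [0.1, -0.4, -1.4]
width: 0.0157
t: 8.3
tool_pos: [0.5566, -0.0542, 0.1878]
eef_rot: [[0.983, 0.183, 0.0], [0.183, -0.983, 0.0], [0.0, -0.0, -1.0]]
wrist_force: [-0.5, 1.5, -0.8]
width: 0.015
[-0.52526584  1.5254953  -0.7540929 ] [ 0.42387488 -0.07838397  0.02817955]
165 [ 0.0001 -0.0001  0.0003]
167 [-0.0002  0.0007  0.0003]
170 [-0.0005  0.0019  0.0003]
175 [-0.001   0.0039  0.0003]
180 [-0.0012  0.006   0.0003]
190 [-0.0012  0.0102  0.0003]
200 [-0.0005  0.0143  0.0003]
205 [0.0002 0.0163 0.0003]
```

```bash

python3 -m inch '[[-0.0001,0.0003,0,0,0,0,0],[-0.0002,0.0006,0,0,0,0,0],[-0.0002,0.0006,0,0,0,0,0],[-0.0002,0.0006,0,0,0,0,0],[-0.0002,0.0006,0,0,0,0,0],[-0.0002,0.0006,0,0,0,0,0],[-0.0002,0.0006,0,0,0,0,0],[-0.0002,0.0006,0,0,0,0,0]]'
python3 - <<'E'
from h import *
s=bot.sense(); print(s['wrist_force'],s['moment'])
print(arc(-.108,167))
E
```

```text
t: 9.3
tool_pos: [0.5565, -0.0547, 0.1878]
eef_rot: [[0.983, 0.183, -0.0], [0.183, -0.983, 0.0], [0.0, -0.0, -1.0]]
wrist_force: [0.7, 4.3, 0.3]
width: 0.0149
[0.72514804 4.30995095 0.3083642 ] [ 1.35063958 -0.14752331  0.03343276]
[0.     0.0002 0.0003]
```

Resistance jumped from about 0 to 4.3 N over 0.6 mm near 11–14°, so head 3 is the binding one. I stop, back off, lift and go to station 2.

```bash

python3 - <<'E'
from h import *
print(arc(-.108,155),arc(0,120,.138),arc(0,120))
E
```

```text
[ 0.002  -0.0044  0.0003] [ 0.0215 -0.1219 -0.0447] [ 0.0215 -0.1219  0.0003]
```

```bash

python3 -m inch '[[0.003,-0.006,0,0,0,0,0],[0.003,-0.006,-0.025,0,0,0,0],[0.004,-0.012,-0.045,0,0,0,0],[0.009,-0.045,-0.045,0,0,0,0],[0.015,-0.085,-0.045,0,0,0,0],[0.02,-0.113,-0.045,0,0,0,0],[0.0215,-0.1219,-0.045,0,0,0,0],[0.0215,-0.1219,-0.045,0,0,0,0]]'
python3 -m inch '[[0,0,0.003,0,0,0,0],[0,0,0.018,0,0,0,0],[0,0,0.035,0,0,0,0],[0,0,0.0445,0,0,0,0],[0,0,0.0445,0,0,0,0],[0,0,0.0445,0,0,0,0],[0,0,0.0445,0,0,0,0],[0,0,0.0445,0,0,0,0]]'
python3 - <<'E'
from h import *
s=bot.sense(); print(s['wrist_force'],s['moment'])
for t in(120,140,150,160,170,180,190,200,205,210): print(t,arc(0,t))
E
```

```text
t: 10.3
tool_pos: [0.5554, 0.0688, 0.2328]
eef_rot: [[0.983, 0.184, -0.0], [0.184, -0.983, -0.001], [-0.0, 0.001, -1.0]]
wrist_force: [0.3, -0.1, -1.7]
width: 0.0155
t: 11.3
tool_pos: [0.5557, 0.069, 0.1888]
eef_rot: [[0.983, 0.183, 0.001], [0.183, -0.983, 0.0], [0.001, 0.0, -1.0]]
wrist_force: [-0.5, 0.1, -0.3]
width: 0.0152
[-0.54310065  0.10741294 -0.28547234] [ 0.02255515  0.03346917 -0.01848013]
120 [-0.0003 -0.0001  0.0013]
140 [-0.0071  0.0047  0.0013]
150 [-0.0098  0.0079  0.0013]
160 [-0.0118  0.0116  0.0013]
170 [-0.0132  0.0155  0.0013]
180 [-0.0139  0.0196  0.0013]
190 [-0.0139  0.0238  0.0013]
200 [-0.0132  0.0279  0.0013]
205 [-0.0125  0.0299  0.0013]
210 [-0.0117  0.0319  0.0013]
```

```bash

python3 -m inch '[[-0.004,0.0025,0.001,0,0,0,0],[-0.0071,0.0047,0.001,0,0,0,0],[-0.0085,0.0062,0.001,0,0,0,0],[-0.0098,0.0079,0.001,0,0,0,0],[-0.0108,0.0097,0.001,0,0,0,0],[-0.0118,0.0116,0.001,0,0,0,0],[-0.0126,0.0137,0.001,0,0,0,0],[-0.0126,0.0137,0.001,0,0,0,0]]'
python3 - <<'E'
from h import *
s=bot.sense(); print(s['wrist_force'],s['moment'])
for t in(165,170,180,190,200,205,210): print(t,arc(0,t))
E
```

```text
t: 12.3
tool_pos: [0.5455, 0.0529, 0.1873]
eef_rot: [[0.983, 0.183, -0.0], [0.183, -0.983, -0.0], [-0.0, 0.0, -1.0]]
wrist_force: [-0.9, -0.2, -0.6]
width: 0.0158
[-0.87172182 -0.21313515 -0.59823829] [ 0.01307924 -0.00439355 -0.00229184]
165 [ 0.0003 -0.0004 -0.0002]
170 [-0.0003  0.0016 -0.0002]
180 [-0.001   0.0057 -0.0002]
190 [-0.001   0.0099 -0.0002]
200 [-0.0002  0.014  -0.0002]
205 [ 0.0004  0.016  -0.0002]
210 [ 0.0012  0.018  -0.0002]
```

```bash

python3 -m inch '[[-0.0003,0.002,0,0,0,0,0],[-0.0008,0.0045,0,0,0,0,0],[-0.001,0.0075,0,0,0,0,0],[-0.001,0.0105,0,0,0,0,0],[-0.0005,0.0135,0,0,0,0,0],[0.0003,0.016,0,0,0,0,0],[0.0016,0.0188,0,0,0,0,0],[0.0016,0.0188,0,0,0,0,0]]'
python3 - <<'E'
from h import *
s=bot.sense(); print(s['wrist_force'],s['moment'])
print(arc(0,210), arc(0,203), arc(.108,120,.138))
p,d=imaging.read_camera("side"); cv2.imwrite("pics/s3.png",cv2.resize(p[150:270,185:305,::-1],(600,600),interpolation=cv2.INTER_CUBIC))
E
```

```text
t: 13.3
tool_pos: [0.5507, 0.0347, 0.1873]
eef_rot: [[0.983, 0.183, 0.0], [0.183, -0.983, -0.0], [0.0, 0.0, -1.0]]
wrist_force: [0.3, 0.6, -0.9]
width: 0.015
[ 0.31925843  0.61302855 -0.88357113] [-0.00884748 -0.01940559  0.05162044]
[-0.0006 -0.0009 -0.0002] [-0.0017 -0.0037 -0.0002] [ 0.0197 -0.1405 -0.0452]
```

View pics/s3.png

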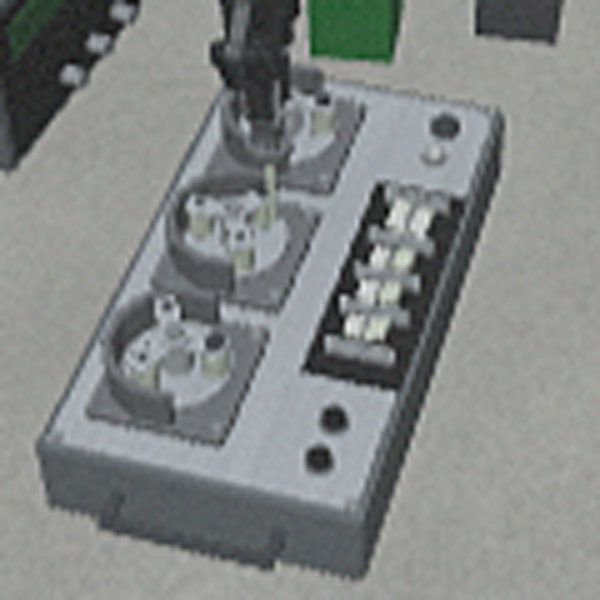

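Head 2 turned freely by more than 45°: its rollers now stand at about (200,215) and (243,245), with one hidden behind the stylus. Next is station 1.

```bash

python3 -m inch '[[-0.001,-0.002,0,0,0,0,0],[-0.001,-0.002,-0.025,0,0,0,0],[0,-0.01,-0.045,0,0,0,0],[0.005,-0.045,-0.045,0,0,0,0],[0.013,-0.09,-0.045,0,0,0,0],[0.018,-0.127,-0.045,0,0,0,0],[0.0197,-0.1405,-0.045,0,0,0,0],[0.0197,-0.1405,-0.045,0,0,0,0]]'
python3 -m inch '[[0,0,0.003,0,0,0,0],[0,0,0.018,0,0,0,0],[0,0,0.035,0,0,0,0],[0,0,0.045,0,0,0,0],[0,0,0.045,0,0,0,0],[0,0,0.045,0,0,0,0],[0,0,0.045,0,0,0,0],[0,0,0.045,0,0,0,0]]'
python3 - <<'E'
from h import *
s=bot.sense(); print(s['wrist_force'],s['moment'])
for t in(120,140,150,160,165): print(t,arc(.108,t))
E
```

```text
t: 14.35
tool_pos: [0.544, 0.177, 0.2322]
eef_rot: [[0.983, 0.184, -0.0], [0.184, -0.983, -0.0], [-0.0, 0.0, -1.0]]
wrist_force: [0.0, -1.6, 0.8]
width: 0.0155
t: 15.35
tool_pos: [0.5445, 0.1768, 0.1878]
eef_rot: [[0.983, 0.183, 0.001], [0.183, -0.983, 0.0], [0.001, -0.0, -1.0]]
wrist_force: [0.4, -0.4, -0.1]
width: 0.0156
[ 0.44322195 -0.43931172 -0.09686833] [ 0.03734735  0.02976486 -0.03300813]
120 [-0.0001  0.0003  0.0003]
140 [-0.0069  0.0052  0.0003]
150 [-0.0096  0.0084  0.0003]
160 [-0.0117  0.012   0.0003]
165 [-0.0125  0.0139  0.0003]
```

```bash

python3 -m inch '[[-0.004,0.0028,0,0,0,0,0],[-0.0069,0.0052,0,0,0,0,0],[-0.0084,0.0067,0,0,0,0,0],[-0.0096,0.0084,0,0,0,0,0],[-0.0107,0.0101,0,0,0,0,0],[-0.0117,0.012,0,0,0,0,0],[-0.0125,0.0139,0,0,0,0,0],[-0.0125,0.0139,0,0,0,0,0]]'
python3 - <<'E'
from h import *
s=bot.sense(); print(s['wrist_force'],s['moment'])
for t in(165,170,180,190,200,210,212): print(t,arc(.108,t))
E
```

```text
t: 16.35
tool_pos: [0.5344, 0.1606, 0.1873]
eef_rot: [[0.983, 0.183, -0.0], [0.183, -0.983, -0.0], [-0.0, 0.0, -1.0]]
wrist_force: [-0.3, -0.8, -0.6]
width: 0.0152
[-0.31553035 -0.82254451 -0.55191717] [ 0.00879423 -0.02072327 -0.06062561]
165 [ 0.0004 -0.0002 -0.0002]
170 [-0.0002  0.0018 -0.0002]
180 [-0.0009  0.0059 -0.0002]
190 [-0.0009  0.0101 -0.0002]
200 [-0.0001  0.0142 -0.0002]
210 [ 0.0013  0.0182 -0.0002]
212 [ 0.0017  0.0189 -0.0002]
```

```bash

python3 -m inch '[[-0.0003,0.002,0,0,0,0,0],[-0.0008,0.0045,0,0,0,0,0],[-0.0009,0.0075,0,0,0,0,0],[-0.0009,0.0105,0,0,0,0,0],[-0.0004,0.0136,0,0,0,0,0],[0.0006,0.0163,0,0,0,0,0],[0.0018,0.019,0,0,0,0,0],[0.0018,0.019,0,0,0,0,0]]'
python3 - <<'E'
from h import *
s=bot.sense(); print(s['wrist_force'],s['moment'])
p,d=imaging.read_camera("side"); A=cv2.resize(p[150:270,185:305,::-1],(400,400),interpolation=cv2.INTER_CUBIC)
t=cv2.imread("pics/top0.png"); B=cv2.resize(t[192:232,198:278],(800,400),interpolation=cv2.INTER_CUBIC)[:,200:600]
B=cv2.resize(t[192:232,200:280],(400,200),interpolation=cv2.INTER_CUBIC)
cv2.imwrite("pics/s4.png",np.vstack([A,B]))
g=t.astype(int).min(2)
m=np.zeros_like(g,np.uint8); m[192:232,200:280]=(g[192:232,200:280]>150); print(g[192:232,200:280].max())
k,l,st,ce=cv2.connectedComponentsWithStats(m)
for i in range(1,k):
    if st[i,4]>5:
        w=ray("top",*ce[i],.081)[:2]; c,si=np.cos(UA),np.sin(UA); q=np.array([[c,si],[-si,c]])@(w-U0); print(ce[i].round(1),st[i],q.round(4))
E
```

```text
t: 17.35
tool_pos: [0.5399, 0.1421, 0.1873]
eef_rot: [[0.983, 0.183, 0.0], [0.183, -0.983, -0.0], [0.0, 0.0, -1.0]]
wrist_force: [0.0, 0.1, -0.2]
width: 0.0155
[ 0.02429488  0.09866894 -0.1622148 ] [ 0.03066388  0.04428473 -0.02867498]
159
[256.5 206.5] [254 206   6   2  12] [-0.0586 -0.0512]
[257.1 211.9] [254 211   7   3  17] [-0.072 -0.051]
[230.  214.5] [229 214   3   2   6] [-0.0704  0.0162]
```

View pics/s4.png

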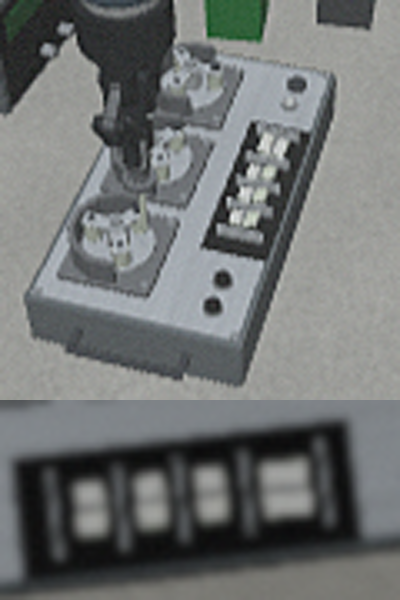

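Head 1 has also turned by more than 45° (rollers at (95,215), (118,240), and one by the stylus). The rockers lie left to right at lower-crop x ≈ 90, 152, 212 and 287 (main is wider). I measure sw3.

```bash

python3 - <<'E'
from h import *
c,si=np.cos(UA),np.sin(UA); I=np.array([[c,si],[-si,c]])
for n,(a,b,x,y) in(("top",(204,198,274,226)),("side",(245,188,275,224))):
    t=cv2.imread(f"pics/{n}0.png").astype(int).min(2)
    t=cv2.resize(t[b:y,a:x].astype(np.uint8),None,fx=4,fy=4,interpolation=cv2.INTER_CUBIC)
    m=(t>(120 if n=="top" else 165)).astype(np.uint8); k,l,st,ce=cv2.connectedComponentsWithStats(m)
    for i in range(1,k):
        if st[i,4]>60:
            u,v=(ce[i]+.5)/4-.5+[a,b]; q=I@(ray(n,u,v,.081)[:2]-U0); print(n,(u.round(1),v.round(1)),st[i,4],q.round(4))
print("above sw3 guess",tip(-.068-.009,-.016,.125), arc(.108,205))
E
```

```text
top (np.float64(214.9), np.float64(198.8)) 1098 [-0.0272  0.0492]
top (np.float64(272.5), np.float64(203.8)) 438 [-0.0566 -0.0915]
top (np.float64(256.8), np.float64(209.2)) 1320 [-0.0654 -0.0511]
top (np.float64(241.8), np.float64(210.3)) 693 [-0.0636 -0.0139]
top (np.float64(229.8), np.float64(211.7)) 723 [-0.0635  0.016 ]
top (np.float64(217.7), np.float64(213.3)) 715 [-0.0639  0.046 ]
side (np.float64(257.3), np.float64(189.7)) 67 [-0.0311 -0.0586]
side (np.float64(264.3), np.float64(192.5)) 285 [-0.0568 -0.0522]
side (np.float64(268.6), np.float64(194.0)) 277 [-0.0719 -0.0494]
side (np.float64(249.9), np.float64(207.2)) 580 [-0.0305  0.0218]
side (np.float64(260.4), np.float64(201.1)) 180 [-0.0548 -0.0118]
side (np.float64(265.2), np.float64(201.2)) 156 [-0.0695 -0.0154]
side (np.float64(258.2), np.float64(207.9)) 221 [-0.056   0.0178]
side (np.float64(262.5), np.float64(207.9)) 162 [-0.0691  0.0145]
side (np.float64(255.4), np.float64(214.5)) 183 [-0.0554  0.0464]
side (np.float64(259.9), np.float64(215.1)) 219 [-0.0693  0.045 ]
above sw3 guess [-0.1007  0.1033 -0.0322] [-0.0015 -0.0028 -0.0002]
```

```bash
python3 -c "
from h import *
print(tip(-.0728,-.014,.125))"
```

```text
[-0.0964  0.1016 -0.0322]
```

```bash

python3 -m inch '[[-0.001,-0.002,0,0,0,0,0],[-0.001,-0.002,-0.02,0,0,0,0],[-0.005,0.003,-0.04,0,0,0,0],[-0.03,0.03,-0.04,0,0,0,0],[-0.06,0.062,-0.04,0,0,0,0],[-0.085,0.09,-0.036,0,0,0,0],[-0.0964,0.1016,-0.0322,0,0,0,0],[-0.0964,0.1016,-0.0322,0,0,0,0]]'
python3 -m inch '[[0,0,0.004,0,0,0,0],[0,0,0.015,0,0,0,0],[0,0,0.028,0,0,0,0],[0,0,0.036,0,0,0,0],[0,0,0.036,0,0,0,0],[0,0,0.036,0,0,0,0],[0,0,0.036,0,0,0,0],[0,0,0.036,0,0,0,0]]'
python3 - <<'E'
from h import *
s=bot.sense(); print(s['wrist_force'],s['moment'])
print(tip(-.0728,-.014,.0785))
p,d=imaging.read_camera("side"); cv2.imwrite("pics/s5.png",cv2.resize(p[165:245,215:295,::-1],(560,560),interpolation=cv2.INTER_CUBIC))
E
```

```text
t: 18.4
tool_pos: [0.4632, 0.0246, 0.2195]
eef_rot: [[0.983, 0.181, -0.0], [0.181, -0.983, 0.0], [-0.0, -0.0, -1.0]]
wrist_force: [-0.2, -0.3, -0.8]
width: 0.0152
t: 19.4
tool_pos: [0.4637, 0.0248, 0.1839]
eef_rot: [[0.983, 0.183, 0.001], [0.183, -0.983, 0.0], [0.001, 0.0, -1.0]]
wrist_force: [0.5, -0.3, -1.2]
width: 0.0153
[ 0.54385989 -0.29840236 -1.23456005] [ 0.00768622  0.00621625 -0.01318737]
[-0.0001  0.0001  0.0109]
```

View pics/s5.png

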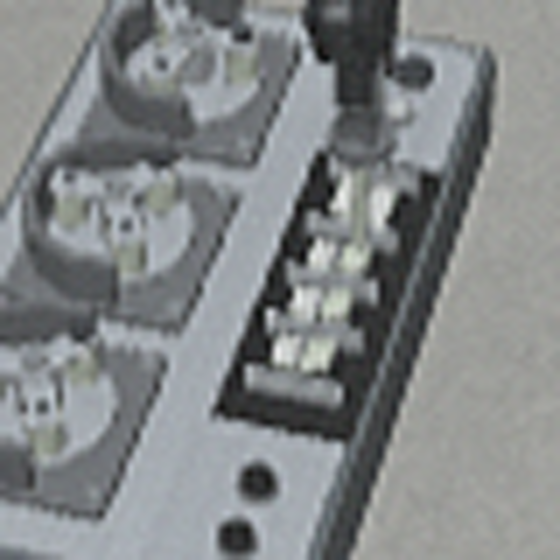

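Stylus tip at about (358,238) in the crop, just above the near half of sw3 (352,256), the third rocker from the left. I press it in steps.

```bash

python3 -m inch '[[0,0,0.003,0,0,0,0],[0,0,0.006,0,0,0,0],[0,0,0.0075,0,0,0,0],[0,0,0.009,0,0,0,0],[0,0,0.01,0,0,0,0],[0,0,0.011,0,0,0,0],[0,0,0.011,0,0,0,0],[0,0,0.011,0,0,0,0]]'
python3 -c "
from h import *
print(bot.sense()['wrist_force'],bot.sense()['moment'])"
```

```text
t: 20.45
tool_pos: [0.4645, 0.025, 0.1741]
eef_rot: [[0.983, 0.183, 0.002], [0.183, -0.983, 0.0], [0.002, 0.0, -1.0]]
wrist_force: [-3.9, 0.5, 18.2]
width: 0.0151
[-3.87136377  0.47117225 18.20648343] [ 0.1029366   0.97984836 -0.04936967]
```

18 N is well past the switch's 3 N, so the rocker has bottomed. I lift and look.

```bash

python3 -m inch '[[0,0,-0.003,0,0,0,0],[0,0,-0.02,0,0,0,0],[0,0,-0.045,0,0,0,0],[0.01,0.04,-0.06,0,0,0,0],[0.02,0.085,-0.06,0,0,0,0],[0.03,0.13,-0.06,0,0,0,0],[0.03,0.15,-0.06,0,0,0,0],[0.03,0.15,-0.06,0,0,0,0]]'
python3 - <<'E'
from h import *
p,d=imaging.read_camera("side"); A=cv2.resize(p[165:245,215:295,::-1],(560,560),interpolation=cv2.INTER_CUBIC)
p,_=imaging.read_camera("top"); np.save("pics/t6.npy",p); cv2.imwrite("pics/s6.png",A)
print("above stand", to([.5013,-.329,.068+H+.035],10.5), to([.5013,-.329,.006+H]))
E
```

```text
t: 21.45
tool_pos: [0.52, -0.1179, 0.232]
eef_rot: [[0.984, 0.181, -0.001], [0.181, -0.984, 0.0], [-0.001, -0.001, -1.0]]
wrist_force: [0.0, 0.1, -1.7]
width: 0.0153
above stand (array([-0.0568,  0.2057,  0.0344]), array([-0.05,  0.06,  0.02])) (array([-0.0567,  0.2058,  0.1314]), array([0., 0., 0.]))
```

View pics/s6.png

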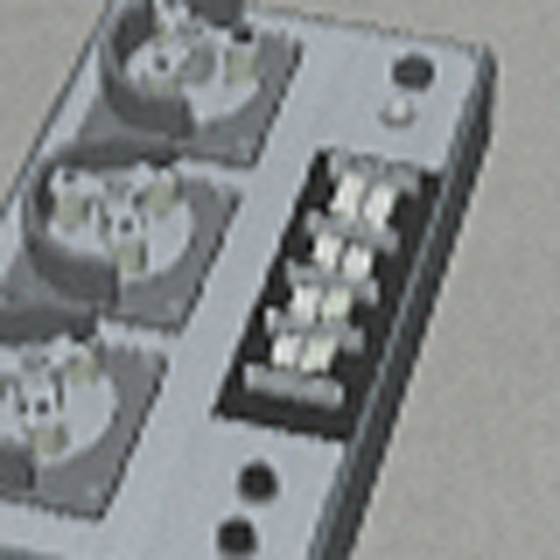

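sw3's halves are now at (328,248) and (358,262), with the same look as main (off), while sw1 and sw2 are unchanged. Back to the stand.

```bash

python3 -m inch '[[-0.006,0.02,0,0,0,0,0],[-0.017,0.06,0,0,0,0,0],[-0.029,0.105,0,0,0,0,0],[-0.042,0.15,0,0,0,0,0],[-0.052,0.187,0.01,0,0,0,0],[-0.0565,0.205,0.025,0,0,0,0],[-0.0565,0.205,0.03,0,0,0,0],[-0.0565,0.205,0.03,0,0,0,0]]'
python3 -m inch '[[0,0,0,0,0,0,0],[0,0,0,0,0,0,0],[0,0,0,0,0,0,0],[0,0,0,0,0,0,0],[0,0,0,0,0,0,0],[0,0,0,0,0,0,0],[0,0,0,0,0,0,0],[0,0,0,0,0,0,0]]'
python3 - <<'E'
from h import *
print(to([.5013,-.329,.0995],10.5))
for n in("side","top"):
    p,d=imaging.read_camera(n); cv2.imwrite(f"pics/{n}7.png",cv2.resize(p[100:170,255:325,::-1],(500,500),interpolation=cv2.INTER_CUBIC) if n=="side" else p[:,:,::-1]); np.save(f"pics/{n}7.npy",d)
s=bot.sense()["tool_pos"]-[0,0,H]; u=proj("side",s); print("expected tip",(np.array(u)-[255,100])*500/70, "stand hole",(np.array(proj("side",[.5007,-.329,.068]))-[255,100])*500/70)
# sw3 vs sw2 heights of near/far halves (side depth)
P=cloud("side",d if False else np.load("pics/side7.npy"))
for y in(.046,.016,-.014,-.051):
    print(y,[np.round(P[int(round(v)),int(round(u)),2],4) for u,v in (proj("side",[*unit(-.0635+dx,y),.081]) for dx in(-.009,.009))])
E
```

```text
t: 22.55
tool_pos: [0.5021, -0.3272, 0.2018]
eef_rot: [[0.983, 0.184, -0.002], [0.184, -0.983, 0.002], [-0.001, -0.002, -1.0]]
wrist_force: [-0.4, -0.2, -0.5]
width: 0.0152
t: 23.55
tool_pos: [0.5023, -0.329, 0.2025]
eef_rot: [[0.983, 0.183, -0.0], [0.183, -0.983, -0.0], [-0.0, 0.0, -1.0]]
wrist_force: [0.3, -0.1, -1.2]
width: 0.0154
(array([-0.001 , -0.0002,  0.103 ]), array([0.  , 0.  , 0.02]))
expected tip [249.37181722 218.89062453] stand hole [248.16524223 281.04293104]
0.046 [np.float64(0.0863), np.float64(0.0815)]
0.016 [np.float64(0.086), np.float64(0.0795)]
-0.014 [np.float64(0.0819), np.float64(0.0856)]
-0.051 [np.float64(0.0845), np.float64(0.083)]
```

View pics/side7.png

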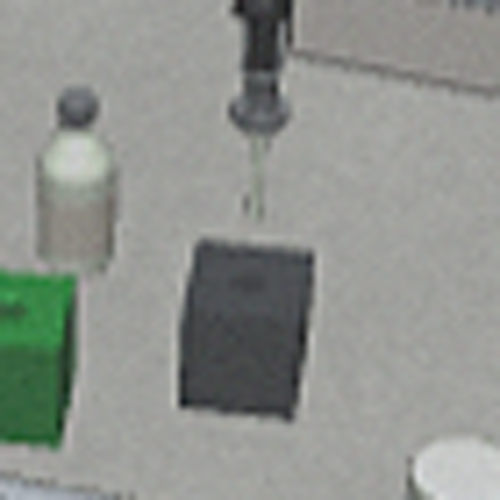

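Depth confirms sw3 is off: its near half is low, while sw1 and sw2 have theirs high. The stylus is upright with its tip at about (257,217), above the hole at (248,281). I lower it.

```bash

python3 -m inch '[[-0.001,0,0.01,0,0,0,0],[-0.001,0,0.025,0,0,0,0],[-0.001,0,0.04,0,0,0,0],[-0.001,0,0.055,0,0,0,0],[-0.001,0,0.07,0,0,0,0],[-0.001,0,0.083,0,0,0,0],[-0.001,0,0.092,0,0,0,0],[-0.001,0,0.097,0,0,0,0]]'
python3 -m inch '[[0,0,0.001,0,0,0,0],[0,0,0.002,0,0,0,0],[0,0,0.003,0,0,0,0],[0,0,0.004,0,0,0,0],[0,0,0.0045,0,0,0,0],[0,0,0.0045,0,0,0,0],[0,0,0.0045,0,0,0,0],[0,0,0.0045,0,0,0,0]]'
```

```text
t: 24.65
tool_pos: [0.5012, -0.3291, 0.1049]
eef_rot: [[0.983, 0.183, -0.0], [0.183, -0.983, 0.0], [-0.0, -0.0, -1.0]]
wrist_force: [0.0, -0.7, -0.0]
width: 0.0153
t: 25.65
tool_pos: [0.5013, -0.3292, 0.101]
eef_rot: [[0.983, 0.183, 0.0], [0.183, -0.983, 0.0], [0.0, 0.0, -1.0]]
wrist_force: [-0.3, -0.5, -0.9]
width: 0.0156
```

```bash

python3 -m inch '[[0,0,0.0005,0,0,0,0],[0,0,0.001,0,0,0,0],[0,0,0.001,0,0,0,0.05],[0,0,0.001,0,0,0,0.1],[0,0,0.001,0,0,0,0.2],[0,0,0.001,0,0,0,0.5],[0,0,0.001,0,0,0,1],[0,0,0.001,0,0,0,1]]'
python3 -m inch '[[0,0,0.001,0,0,0,1],[0,0,0.001,0,0,0,1],[0,0,0.001,0,0,0,1],[0,0,-0.01,0,0,0,1],[0,0,-0.03,0,0,0,1],[0,0,-0.07,0,0,0,1],[0,0,-0.11,0,0,0,1],[0,0,-0.13,0,0,0,1]]'
python3 -m inch '[[-0.03,0.03,0,0,0,0,1],[-0.06,0.07,0,0,0,0,1],[-0.09,0.11,0,0,0,0,1],[-0.12,0.15,0,0,0,0,1],[-0.13,0.17,0,0,0,0,1],[-0.13,0.17,0,0,0,0,1],[-0.13,0.17,0,0,0,0,1],[-0.13,0.17,0,0,0,0,1]]'
python3 - <<'E'
from h import *
for n in("side","top"):
    p,d=imaging.read_camera(n); cv2.imwrite(f"pics/{n}8.png",p[:,:,::-1]); np.save(f"pics/{n}8.npy",d)
    print(n,"handle top",fit(n,d,.1535,.163,(.5,-.329),.03)[:2])
s=cv2.imread("pics/side8.png"); t=cv2.imread("pics/top8.png")
cv2.imwrite("pics/f8.png",np.hstack([cv2.resize(s[100:280,180:330],(390,468),interpolation=cv2.INTER_CUBIC),cv2.resize(t[120:300,250:400] if False else t[130:250,290:410],(400,400),interpolation=cv2.INTER_CUBIC).copy() if False else cv2.resize(t[130:250,145:410],(400,468) ,interpolation=cv2.INTER_CUBIC)]))
P=cloud("side",np.load("pics/side8.npy"))
for y in(.046,.016,-.014,-.051):
    print(y,[np.round(P[int(round(v)),int(round(u)),2],4) for u,v in (proj("side",[*unit(-.0635+dx,y),.081]) for dx in(-.009,.009))])
E
```

```text
t: 26.65
tool_pos: [0.5013, -0.3292, 0.0999]
eef_rot: [[0.983, 0.183, -0.0], [0.183, -0.983, 0.0], [-0.0, -0.0, -1.0]]
wrist_force: [0.4, -0.4, -0.5]
width: 0.0707
t: 27.65
tool_pos: [0.5024, -0.3299, 0.2344]
eef_rot: [[0.983, 0.183, 0.004], [0.183, -0.983, -0.003], [0.004, 0.004, -1.0]]
wrist_force: [1.2, 0.7, -1.0]
width: 0.0856
t: 28.65
tool_pos: [0.4053, -0.5188, 0.2302]
eef_rot: [[0.983, 0.184, -0.0], [0.184, -0.983, 0.0], [0.0, -0.0, -1.0]]
wrist_force: [0.3, 0.2, 0.2]
width: 0.0857
side handle top (16, array([ 0.5013, -0.3271,  0.1577]))
top handle top (42, array([ 0.4997, -0.3288,  0.1562]))
0.046 [np.float64(0.0843), np.float64(0.0798)]
0.016 [np.float64(0.0852), np.float64(0.0838)]
-0.014 [np.float64(0.0816), np.float64(0.0861)]
-0.051 [np.float64(0.0832), np.float64(0.0862)]
```

View pics/f8.png

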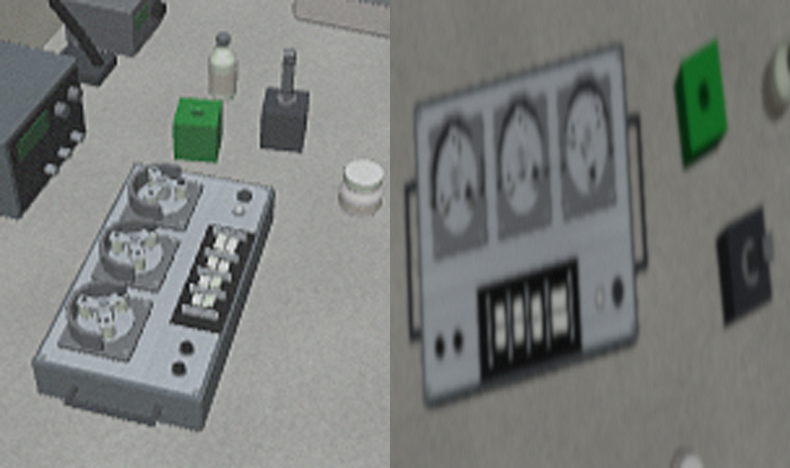

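The stylus stands in the dark stand (left crop (290,75)), with its top at the starting height. Tabs of heads 1 and 2 have moved round (right crop (475,195) and (543,183)). I check their angles numerically.

```bash
python3 - <<'E'
from h import *
c,si=np.cos(UA),np.sin(UA); I=np.array([[c,si],[-si,c]])
for f in(0,8):
    g=cv2.imread(f"pics/top{f}.png").astype(float).max(2)
    for y in(.108,0,-.108):
        best=[]
        for a in range(-60,110,2):
            t=np.radians(180+a); u,v=proj("top",[*unit(.035+.024*np.cos(t),y+.024*np.sin(t)),.113])
            best.append((cv2.getRectSubPix(g.astype(np.float32),(3,3),(u,v)).mean(),a))
        print(f,y,sorted(best)[:4])
E
```

```text
0 0.108 [(np.float32(65.9052), 8), (np.float32(66.49409), 6), (np.float32(67.27328), 4), (np.float32(68.499695), 2)]
0 0 [(np.float32(70.14139), 6), (np.float32(70.364075), 4), (np.float32(72.49736), 2), (np.float32(73.55387), 8)]
0 -0.108 [(np.float32(68.06945), -2), (np.float32(69.53084), 0), (np.float32(71.24358), 2), (np.float32(71.37959), -4)]
8 0.108 [(np.float32(71.70666), 60), (np.float32(72.041595), 62), (np.float32(72.651695), 64), (np.float32(72.7763), 58)]
8 0 [(np.float32(75.40964), 58), (np.float32(75.81932), 60), (np.float32(77.5068), 62), (np.float32(77.56733), 56)]
8 -0.108 [(np.float32(71.91392), 16), (np.float32(72.24635), 14), (np.float32(72.663185), 12), (np.float32(73.16817), 10)]
```

Heads 1 and 2 turned about 55°, while head 3 stopped at about 13°. All checks agree, so I hand in.

```bash
python3 -c "
from station import bot
print(bot.sign_off())"
```

```text
the job is handed in; nothing more can be done
None
```

I tried all three heads with the stylus, and station 3 (right) is the binding one. Its switch, sw3, is now off, and the job was handed in at about 29 s.

- **Heads:** Head 3 stopped dead after about 11–14°. I backed off at 4.3 N and did not force it. Heads 2 and 1 turned freely, about 55° each measured from the index tabs in the top view.
- **Switches:** I pressed sw3 until it bottomed (18 N). Side-camera depth shows its near half low and far half high. sw1 and sw2 still read on, though sw2's difference was only about 1 mm in the last reading. I never touched the main switch. Its depth reading was noisy: one of the two looks showed the near end slightly higher, the last showed it lower (off).
- **Stylus:** It is back upright in the dark stand, and its handle top is at 0.156 m, the same as at the start. The gripper is open and clear of everything. Nearby items looked undisturbed in the last pictures; I did not check the mug, cover and screwdriver again.

I viewed 11 pictures, one over the budget of 10.

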